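# Set the running clearance of a spindle bearing

### The arm

A 7-joint arm with a two-finger parallel gripper is mounted at the origin on a cart in front of the work surface, level with it; the furniture and walls round the work are solid. World frame = base frame: x ahead of the robot, y to its left, z up, the work surface at z = 0. Lengths are in m, angles in rad, forces in N, time in s.
With the tool pointing down it reaches from about 0.4 to 0.75 m from the base axis. Payload 19.5 kg.
Tool frame: the origin (TCP) lies at the centre of the arm's flange, where the gripper is bolted on; the fingertips stand env.tips_ahead ahead of it and the grasp point (between the pads) lies 155 mm ahead of it (env.tips_ahead is the distance from the TCP to the fingertips, in m); x points along the fingers, z is the direction in which the jaws open and shut, and the axes are right-handed (so a half turn about x gives the same grasp; the last joint's range is limited). The gripper opens to 85 mm and grips with 20 to 120 N. Pads are 22 mm wide; open, the fingers measure 114 mm over their backs; the gripper's body (76 mm by 85 mm) begins 54 mm behind the grasp point. The pads swing forward as they close: fully open they stand 13 mm farther back than shut.
Start: joints at [-1.189, 0.707, -0.028, 1.485, 0.022, 0.951, -0.075], TCP at [0.236, 0.524, 0.405] pointing down, gripper open.
Joint ranges: [-2.71, 2.71], [-0.32, 2.16], [-1.57, 1.52], [0, 2.45], [-1.46, 4.6], [0, 2.02], [-2.83, 2.83]. Speed limits (rad/s): [1.89, 1.89, 2.57, 2.57, 3.01, 3.01, 3.01].

### API

Orientations are given as a unit quaternion [w, x, y, z].
In Python, from cell import env gives the robot as it stands.
- The arm moves only by the tool jog_arm, never from a script. Its argument "moves" is a list of rows, each a list of 3 entries, a list of its own where there are three numbers: the shift along the world's x, y, z in cm, then the turn, a rotation vector about the world's x, y, z in degrees, then the opening, from -1 (shut) to 1 (fully open). A call has 1 to 10 rows; each row is the pose to reach, as a shift and turn from the pose commanded when the call began; what a row does not reach only later rows make up. A row lasts 1/12 s, in which the tool goes at most 41.7 mm and 7.16 degrees, less where a joint would pass 70% of its speed; a pose out of reach is approached as far as the arm can. A call with a gripper value outside its range is refused whole. The fingers move at their own pace and stop on an object; the grip force is fixed at half the most. Time passes only in rows, so rows that repeat a pose let the fingers close. It gives the time, the measured TCP pose, the force and the opening at its end, in the units of the state.
- env.state(): the state, without advancing time (a new reading comes with each control period).
- env.snapshot(name): name is "scene" or "side" or "wrist"; returns (picture, depth): 384x512x3 uint8, blue, green, red; 384x512 float32, m along the optical axis (not along the pixel's ray), 0 where there is no reading.
- env.calibration(name): a dict with "mtx" (3x3 intrinsics, pixels), "view" (4x4, takes a point from world to camera coordinates). Camera axes: x right, y up, looking along -z (the intrinsics and any distortion apply to the point x, -y, -z); pixel columns grow to the right and rows downward; lengths in m; the calibration is good to about 2 mm. The wrist camera is an equidistant fisheye: a pixel r from the principal point sees the ray r / f radians off the axis. A picture is of the moment at which its call begins: read the wrist's pose just before it. calibration takes no time and is no camera call; for the wrist camera it gives the pose at the moment of the call.
- env.close_job(): hands the job in, once; it reports no verdict.
The state is a dict: "t": time; "joint_positions": joint angles; "qvel": joint speeds; "tau": joint torques, N m; "ee_pos": TCP position; "ee_rot": TCP orientation; "wrist_force": force on the tool from outside, world axes, zero at the start; "ft_torque": the same for the moment, N m; "grip_width": opening from 0.0 (shut) to 1.0 (fully open).
Only numpy, scipy, OpenCV 4.12 (cv2) and the standard library are available. Lean on these libraries where they do the work, as an engineer would, in place of code of your own. Each camera call takes 0.05 s, during which the arm holds its last target. There are 200 camera calls.

### The job

Take the slotted washer by its upright tab and slide it in under the raised knurled nut, so that it lies flat on the bearing housing with the stud fully home in its slot, and let go of its tab. Then screw the nut down clockwise until it bottoms out, back it off a quarter turn, and finish while still gripping the nut, so that it cannot creep while the clearance is being checked. Leave the other things on the bench where they are.

Things in the scene. Friction and masses are not known exactly. Their poses are not given: they have to be found in the camera images.
- bearing_fixture: Bearing housing bolted to the bench (never moves): grey foot plate 110 x 90 x 12 mm under an upright round steel housing 72 mm in diameter, whose flat top is 50 mm above the bench. A 16 mm stud stands on the centre of that top, up to 102 mm above the bench. Origin: centre of the underside, on the stud's axis.
- stud_foot (a point): The point on the stud's axis at the level of the housing's flat top (50 mm above the bench), where the washer is to lie. (Mind the surroundings: a tall fixed steel shelf post stands at the left front edge of the bench, near x = 0.34, y = 0.39 m, and a blue bench vice about 0.11 m left of the middle, near x = 0.38 m.)
- knurled_nut: Round knurled steel nut on the stud, 36 mm in diameter, 30 mm high. Origin: centre of its underside; it rises and sinks with the nut but does not rotate with it. Bottomed out, its underside is 56 mm above the bench (just on the washer, 6 mm over the housing top); it starts 4.4 to 6.5 mm higher. The stud's end sticks out above the nut.
- nut_mid (a point): Centre of the nut, on the axis, 15 mm above its underside.
- nut_turn (a joint): Turn of the nut on its right-hand coarse thread, rad: 0 = bottomed out (hard stop, just on the washer); grows counter-clockwise seen from above, the nut rising 12 mm a turn (1.91 mm per rad). Starts at 2.3 to 3.4. Friction (0.06 Nm) keeps it where it is left. A dark line on the nut's top face shows its turn.
- slotted_washer: Loose forked steel washer, 120 g, 6 mm thick, flat on the bench. Origin: on its underside, where the stud's axis lies when fully home. The 20 mm wide slot opens to its own +x: closed end at x = -10 mm, flared fork tips at x = +36 mm. Fork 52 mm wide (y), back to x = -28; a 26 mm wide tongue goes on to x = -60 mm and carries the grip tab.
- washer_tab (a point): Centre of the washer's upright grip tab, at x = -46, y = 0 mm in the washer's frame, 18 mm above its underside. The tab is 24 mm long along the washer's x, 10 mm thick in y, and reaches to 30 mm above the underside.
- brass_block: Bystander: brass block 28 x 45 x 22 mm; origin at the centre of its underside.
- steel_vblock: Bystander: steel block 35 x 50 x 30 mm; origin at the centre of its underside.
- stone: Bystander: dark sharpening stone 22 x 90 x 12 mm; origin at the centre of its underside.

How it is judged:
On the way, in this order (a step that is already met when the one before it is completed fails the run):
1. the washer lies flat on the housing under the nut, the stud home in its slot, and its tab has been let go (distance between slotted_washer and stud_foot below 0.006 m and angle between slotted_washer's own z axis and vertical below 0.06 rad and contact force between the fingers and slotted_washer below 0.1 N and value of joint nut_turn above 0.5 rad), for 0.2 s.
2. the nut is bottomed out (within 0.1 rad of its stop) over the washer (distance between slotted_washer and stud_foot below 0.006 m and angle between slotted_washer's own z axis and vertical below 0.06 rad and value of joint nut_turn below 0.1 rad), for 0.1 s.
At the end, for the whole second after the job is handed in: The nut stands a quarter turn (90 degrees, give or take 15) back from its stop, at rest, gripped by the fingers with more than 4 N; the washer still lies flat under it with its origin within 6 mm of the stud's foot; the three bystanders are within 20 mm of where they stood (distance between slotted_washer and stud_foot below 0.006 m and angle between slotted_washer's own z axis and vertical below 0.06 rad and value of joint nut_turn between 1.3 and 1.84 rad and not (velocity of joint nut_turn above 0.1 rad/s or velocity of joint nut_turn below -0.1 rad/s) and contact force between the fingers and knurled_nut above 4 N and not (distance of any of brass_block, steel_vblock, stone from where it was at the start of the episode above 0.02 m)); the arm keeps its last pose, push and grip.
It fails at once if a bystander was moved more than 20 mm (distance of any of brass_block, steel_vblock, stone from where it was at the start of the episode above 0.02 m).
It also fails if it takes over 72 s, if anything falls off the work surface, if the arm or the gripper's body presses on something with over 40 N, if the wrist force passes 120 N, or if a joint passes its speed limit or range.

## Working session

There is one attempt and no reset: what is moved stays moved. The work goes in short steps, Python scripts to look and compute and a tool call to move; the robot and the scene stay as the last step left them, time stands still between calls to the robot, and variables do not carry over. Pictures are saved under pics/ and viewed, about 8 in all and at most 12, crops included, and the job is handed in when it is done.

Besides the shell and the picture viewer there is one more tool, called after ">>>" as name([rows], argument=value, ...), one row to a line, values as JSON. jog_arm: Moves the arm, as the interface text tells. Its arguments: {"type":"object","properties":{"moves":{"type":"array"}},"required":["moves"]}

```bash
ls; mkdir -p pics; cat > h.py <<'E'
import numpy as np, cv2
from cell import env
def snap(n):
    c=env.calibration(n); p,d=env.snapshot(n); return p,d,np.array(c["mtx"]),np.array(c["view"])
def cloud(d,K,V):
    h,w=d.shape; u,v=np.meshgrid(np.arange(w),np.arange(h))
    X=(u-K[0,2])/K[0,0]*d; Y=(v-K[1,2])/K[1,1]*d
    P=np.stack([X,-Y,-d,np.ones_like(d)],-1)
    return (P@np.linalg.inv(V).T)[...,:3]
def proj(pt,K,V):
    q=V@np.append(pt,1); return K[0,0]*q[0]/-q[2]+K[0,2], K[1,1]*-q[1]/-q[2]+K[1,2]
def ray(u,v,K,V,z):
    Vi=np.linalg.inv(V); d=Vi[:3,:3]@np.array([(u-K[0,2])/K[0,0],-(v-K[1,2])/K[1,1],-1]); o=Vi[:3,3]
    return o+d*(z-o[2])/d[2]
E
python3 - <<'E'
from h import *
print(env.tips_ahead, env.state())
for n in("scene","side","wrist"):
    p,d,K,V=snap(n); cv2.imwrite(f"pics/{n}0.png",p); np.savez(f"{n}0.npz",p=p,d=d,K=K,V=V)
    print(n,K.round(1).tolist(),np.linalg.inv(V).round(3).tolist(),{k:v for k,v in env.calibration(n).items() if k not in("mtx","view")})
E
```

```text
pics
0.1734 {'t': 0.0, 'joint_positions': array([-1.18871638,  0.70710604, -0.02764515,  1.48498934,  0.02200276,
        0.9509104 , -0.07551115]), 'qvel': array([ 5.92500739e-04, -4.24831626e-05,  2.31945924e-04, -2.65484392e-03,
        1.94667636e-03,  1.52065099e-03,  2.23984841e-03]), 'tau': array([ 1.57893828e-04, -8.83225179e+01,  1.23431213e+00, -2.36175764e+01,
        1.68477528e-02,  6.44299565e-03, -2.85141903e-05]), 'ee_pos': array([0.23640129, 0.52407639, 0.40422764]), 'ee_rot': array([ 0.59364326, -0.38388611,  0.59429519,  0.38344799]), 'wrist_force': array([-0.99090224, -0.19019559,  0.1078171 ]), 'ft_torque': array([-0.01875273,  0.0019161 ,  0.07533919]), 'grip_width': 1.0008481588029772}
scene [[448.6, 0.0, 257.9], [0.0, 448.6, 194.3], [0.0, 0.0, 1.0]] [[-0.112, 0.871, -0.479, 0.127], [-0.994, -0.099, 0.052, 0.023], [-0.002, 0.481, 0.877, 0.804], [0.0, 0.0, 0.0, 1.0]] {}
side [[351.5, 0.0, 262.3], [0.0, 351.5, 192.0], [0.0, 0.0, 1.0]] [[0.971, 0.103, -0.215, 0.365], [-0.237, 0.333, -0.913, -0.774], [-0.022, 0.937, 0.348, 0.379], [0.0, 0.0, 0.0, 1.0]] {}
wrist [[297.3, 0.0, 256.5], [0.0, 297.3, 192.8], [0.0, 0.0, 1.0]] [[0.411, -0.877, -0.248, 0.173], [0.912, 0.395, 0.111, 0.552], [0.0, -0.272, 0.962, 0.374], [0.0, 0.0, 0.0, 1.0]] {}
```

View pics/scene0.png

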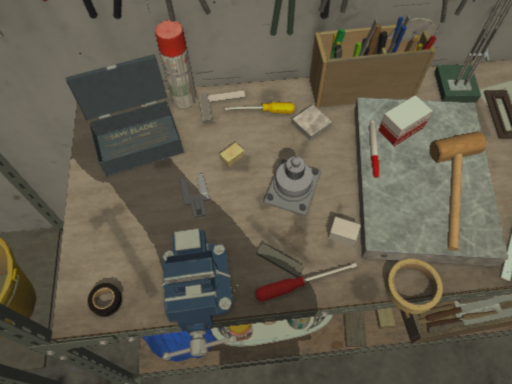

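View pics/side0.png

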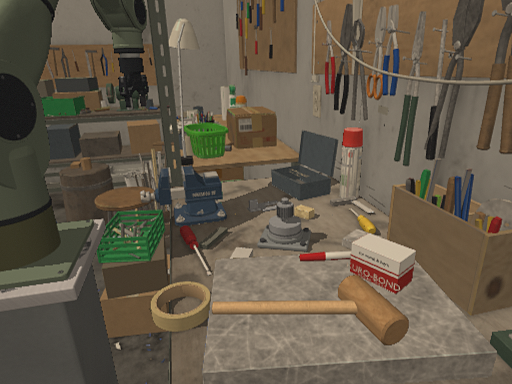

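Scene: fixture and nut at about (293,180), washer near (193,197), brass block (232,153), stone (280,258), vice (195,280). I'll zoom in on the washer and the nut, and use depth.

```bash
python3 - <<'E'
from h import *
f=np.load("scene0.npz"); p,d,K,V=[f[k] for k in"pdKV"]
a=cv2.resize(p[160:230,160:230],None,fx=5.7,fy=5.7,interpolation=cv2.INTER_CUBIC)
b=cv2.resize(p[145:215,255:325],None,fx=5.7,fy=5.7,interpolation=cv2.INTER_CUBIC)
cv2.imwrite("pics/crop1.png",np.hstack([a,b]))
P=cloud(d,K,V)
np.set_printoptions(linewidth=200)
print((P[170:222:2,172:222:2,2]*1000).round().astype(int))
z=P[...,2]
# housing top / nut top / stud
for lo,hi in((.045,.055),(.085,.0955),(.098,.106)):
    m=(abs(z-(lo+hi)/2)<(hi-lo)/2); m[:, :255]=0; m[:,330:]=0; m[:145]=0;m[220:]=0
    q=P[m]; print(lo,len(q),q.mean(0).round(4),q.min(0).round(4),q.max(0).round(4), cv2.minEnclosingCircle(q[:,:2].astype(np.float32)))
E
```

```text
[[ -1  -2  -1   0   1   1  -2   0   1  -2  -2   0  -1   0   0   0  -1   0  -3  -1   0  -3  -2  -2  -2]
 [ -2  -1  -4   1  -3   0   2  -1  -3   0   0  -2   2  -2  -2  -3   1  -1  -1  -3  -1   0  -1   0  -2]
 [ -1  -1   1   1   2   0  -5   1   1   0  -1  -3   0   4   6   4  -2  -2  -1  -1   0  -2  -1   1   0]
 [ -3  -1  -1  -2  -1  -1  -1  -2  -1   0  -3   0  -3   6   5   4   1   1  -1  -2  -1  -3   0  -3  -2]
 [ -3  -1   1   1   6   6   1  -3   1   0  -3  -1   0   5   3   6  -2  -2   0  -3   1  -4  -2  -1   0]
 [ -1  -1   2  -2   5   6  -3  -1  -2  -1  -2  -1   0   4   2   3  -1  -2   0  -1  -3   2  -2   1   0]
 [  1  -2   2  -2   4   8   3   3   2   1  -2  -4  -1   3   5   3   2  -1   1   0   0  -1  -2   0  -1]
 [  0  -2   1  -1   6   7   6   4   1   1  -3  -1  -1   5   8   5   6  -2   1   1  -1  -1  -1   0   1]
 [ -3   0  -2  -3   5   5   7   5  -4  -2   0  -2   0   5   8   3   6   0  -1   2  -1  -1  -2   3  -1]
 [ -4   1   1  -3   6   6   5   6  -1   1  -1  -2  -1   1   8   3   6   0   0  -2   1  -1  -2   1   0]
 [ -2  -1   0  -2  -1   6   5   6   5  -3   0   0  -1   0   6   7   6 
[... 1340 characters left out ...]
 1  -1  -1   0   0  -1  -1  -1]
 [  0   2   0  -1  -2   0   1  -1   0   0  -1  -2  -1  -2   1   0  -1  -2   1  -2  -2   0   0   0   2]
 [ -2  -1   0  -3   1  -1   0  -2  -1  -2   0  -1  -2  -1   0   1   0   1  -2   0  -2  -3  -2  -1  -1]]
0.045 595 [ 0.5633 -0.0932  0.0493] [ 0.5371 -0.1307  0.0451] [ 0.6075 -0.0603  0.053 ] ((0.5729613304138184, -0.09504250437021255), 0.036794379353523254)
0.085 204 [ 0.5695 -0.0945  0.0903] [ 0.554  -0.1133  0.085 ] [ 0.5906 -0.0772  0.0955] ((0.5725640058517456, -0.09537486732006073), 0.01874505542218685)
0.098 53 [ 0.5725 -0.0953  0.1012] [ 0.565  -0.1028  0.0983] [ 0.5804 -0.0875  0.1038] ((0.5720066428184509, -0.0956355407834053), 0.007882152684032917)
```

View pics/crop1.png

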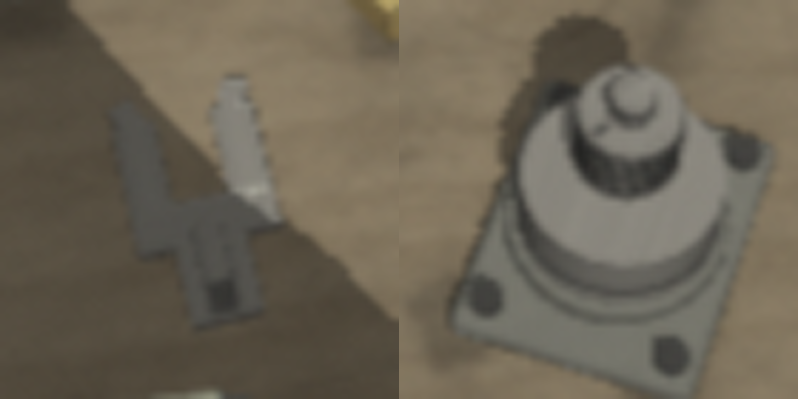

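Crop: washer fork opens up-left, with its tab at about (199,211) in the full picture; the nut has its dark mark at about (290,168). Next, the washer pose, bystanders and vice clearance.

```bash
python3 - <<'E'
from h import *
from scipy.spatial.transform import Rotation as R
f=np.load("scene0.npz"); p,d,K,V=[f[k] for k in"pdKV"]
P=cloud(d,K,V); z=cv2.medianBlur(P[...,2].astype(np.float32),3)
m=((z>.003)&(z<.05)).astype(np.uint8); m[:168]=0; m[222:]=0; m[:,:172]=0; m[:,222:]=0
n,l,s,c=cv2.connectedComponentsWithStats(m); i=1+s[1:,4].argmax(); m=l==i; print(s[i])
q=P[m]; flat=q[q[:,2]<.012,:2]; t=P[m&(z>.024)]
print("tab top",t.mean(0),len(t))
rect=cv2.minAreaRect(flat.astype(np.float32)); print("flat rect",rect)
rt=cv2.minAreaRect(t[:,:2].astype(np.float32)); print("tab rect",rt)
b=cv2.boxPoints(rect); print(b.round(4).tolist())
# symmetric axis by PCA on plane-cast pixels
v,u=np.nonzero(m&(z<.012)); g=np.array([ray(a,b_,K,V,.006)[:2] for a,b_ in zip(u,v)])
rect=cv2.minAreaRect(g.astype(np.float32)); print("cast",rect)
Rm=R.from_quat(env.state()["ee_rot"],scalar_first=True).as_matrix(); print("tool",Rm.round(3).tolist())
# vice heights near
for y0 in np.arange(.0,.2,.02):
    print(round(y0,2),[ (int(1000*z[(P[...,0]>x)&(P[...,0]<x+.02)&(P[...,1]>y0)&(P[...,1]<y0+.02)].max(initial=0))) for x in np.arange(.3,.6,.02)])
print("x cols",np.arange(.3,.6,.02).round(2))
for r in range(-0,1):
  for y0 in np.arange(-.24,.0,.02):
    print(round(y0,2),[ (int(1000*z[(P[...,0]>x)&(P[...,0]<x+.02)&(P[...,1]>y0)&(P[...,1]<y0+.02)].max(initial=0))) for x in np.arange(.3,.76,.02)])
E
```

```text
[179 174  30  44 648]
tab top [0.54173918 0.09889083 0.02888314] 57
flat rect ((0.5755125880241394, 0.10403802990913391), (0.09506513923406601, 0.05136708542704582), 9.00451374053955)
tab rect ((0.542529821395874, 0.0991770476102829), (0.026218295097351074, 0.009849803522229195), 7.488447666168213)
[[0.5245000123977661, 0.12200000137090683], [0.5325999855995178, 0.07119999825954437], [0.6265000104904175, 0.08609999716281891], [0.618399977684021, 0.13680000603199005]]
cast ((0.5749839544296265, 0.10398383438587189), (0.09629819542169571, 0.0512264184653759), 8.884418487548828)
tool [[-0.0, -0.912, 0.411], [-0.001, 0.411, 0.912], [-1.0, -0.0, -0.001]]
0.0 [0, 1, 22, 20, 0, 1, 0, 0, 0, 0, 0, 0, 1, 1, 0]
0.02 [0, 0, 0, 1, 1, 0, 0, 0, 0, 1, 0, 0, 0, 0, 0]
0.04 [0, 14, 23, 10, 31, 10, 10, 18, 0, 0, 0, 0, 0, 0, 0]
0.06 [125, 127, 23, 127, 126, 107, 70, 23, 10, 0, 0, 0, 0, 5, 1]
0.08 [127, 128, 78, 127, 127, 108, 110, 110, 10, 1, 2, 29, 29, 6, 6]
0.1 [127, 127, 79, 128, 127, 109, 110, 110, 0, 0, 1, 29, 29, 7, 5]
0.12 [127, 127, 77, 127, 127, 110, 110, 110, 0, 0, 2, 0, 4, 6, 6]
0.14 [127, 127
[... 566 characters left out ...]
, 1, 18, 18, 18, 19]
-0.16 [0, 0, 1, 0, 8, 1, 0, 30, 30, 0, 0, 1, 0, 11, 18, 17, 0, 0, 0, 18, 18, 19, 18]
-0.14 [0, 0, 0, 9, 11, 0, 1, 1, 0, 0, 1, 11, 50, 50, 50, 18, 49, 0, 0, 0, 18, 17, 17]
-0.12 [0, 0, 1, 11, 10, 1, 0, 0, 1, 1, 17, 49, 91, 102, 91, 0, 0, 1, 0, 0, 0, 13, 17]
-0.1 [0, 1, 1, 20, 12, 11, 0, 0, 1, 0, 12, 49, 91, 102, 100, 49, 47, 15, 0, 0, 0, 0, 0]
-0.08 [0, 1, 19, 22, 13, 12, 10, 0, 1, 0, 0, 22, 51, 90, 88, 48, 17, 1, 0, 1, 0, 1, 1]
-0.06 [0, 0, 24, 25, 12, 12, 12, 1, 1, 0, 0, 12, 19, 33, 22, 8, 0, 0, 0, 0, 0, 0, 1]
-0.04 [0, 0, 25, 24, 3, 12, 13, 12, 0, 0, 0, 0, 13, 1, 0, 0, 1, 0, 1, 0, 0, 0, 0]
-0.02 [0, 1, 25, 24, 0, 1, 12, 12, 1, 0, 0, 1, 1, 0, 0, 0, 0, 0, 20, 0, 0, 1, 0]
```

```bash
python3 - <<'E'
from h import *
for n in("side","scene"):
    f=np.load(n+"0.npz"); p,d,K,V=[f[k] for k in"pdKV"]
    P=cloud(d,K,V); x,y,z=P[...,0],P[...,1],P[...,2]
    print(n,proj(np.array([.34,.39,.2]),K,V))
    m=(d>0)&(x>.2)&(x<.5)&(y>.3)&(y<.48)&(z>.05)&(z<1.2)
    H,xe,ye=np.histogram2d(x[m],y[m],bins=[np.arange(.2,.5,.02),np.arange(.3,.48,.02)])
    print(xe[:-1].round(2));print(ye[:-1].round(2));print(H.astype(int))
    q=P[m&(x>.3)&(x<.39)]; print(q.min(0),q.max(0))
E
```

```text
side (np.float64(169.32704832083405), np.float64(124.03169075456736))
[0.2  0.22 0.24 0.26 0.28 0.3  0.32 0.34 0.36 0.38 0.4  0.42 0.44 0.46]
[0.3  0.32 0.34 0.36 0.38 0.4  0.42 0.44]
[[   0    0    0    0    0    7   52  104]
 [   0    0    0    0    0    1   53   53]
 [   0    0    0    0    0    1   82   40]
 [   0    0    0    0    0    0   11   66]
 [   0    0    0    0    0    0    0    0]
 [   0    0    0  148   47  110    0    0]
 [   0    0    0    0    0 1030    0    0]
 [   0    0    0    0    0  938    0    0]
 [   0    0    0    0    0  189    0    0]
 [   0    0    0    0    0    0    0    0]
 [   0    0    0    0    0    0    0    0]
 [   0    0    0    0    0    0    0    0]
 [   0    0    0    0    0    0    0    0]
 [   0    0    0    0    0    0    0    0]]
[0.31615995 0.36492709 0.05043595] [0.36350796 0.41715763 0.55376971]
scene (np.float64(-25.828345659111733), np.float64(298.1894799141335))
[0.2  0.22 0.24 0.26 0.28 0.3  0.32 0.34 0.36 0.38 0.4  0.42 0.44 0.46]
[0.3  0.32 0.34 0.36 0.38 0.4  0.42 0.44]
[[  0   0   0   0   0   0   0   0]
 [  0   0   0   0   0   0   0   0]
 [  0   0   0   0   0   0   0   0]
 [  0   0   0   0   0   0   0   0]
 [  0   0   0   0   0   0   0   0]
 [  0   0   0 181 136  51   0   0]
 [  0   0   0   0   0  10   0   0]
 [  0   0   0   0   0 165   0   0]
 [  0   0   0   0   0  27   0   0]
 [  0   0   0   0   0   0   0   0]
 [  0   0   0   0   0   0   0   0]
 [  0   0   0   0   0   0   0   0]
 [  0   0   0   0   0   0   0   0]
 [  0   0   0   0   0   0   0   0]]
[0.31497302 0.36803852 0.05012201] [0.36311222 0.4107592  0.16540633]
```

>>> jog_arm([
  [[-1.6,-3.5,0],[0,0,0],0],
  [[-3.2,-7,0],[0,0,0],0],
  [[-4.8,-10.5,0],[0,0,0],0],
  [[-6.4,-14,0],[0,0,0],0],
  [[-7.6,-16.6,0],[0,0,0],0],
  [[-7.6,-16.6,0],[0,0,0],0],
])

```text
t: 0.65
ee_pos: [0.1589, 0.3542, 0.405]
ee_rot: [0.593, -0.384, 0.595, 0.383]
wrist_force: [-0.9, -1.9, 0.0]
grip_width: 0.5
```

>>> jog_arm([
  [[2.2,-4.0,0],[0,0,0],0],
  [[5.2,-6.3,0],[0,0,0],0],
  [[8.2,-8.7,0],[0,0,0],0],
  [[11,-11.4,0],[0,0,0],0],
  [[13.4,-14.4,0],[0,0,0],0],
  [[15.6,-17.6,0],[0,0,0],0],
  [[15.6,-17.6,0],[0,0,0],0],
])

```text
t: 1.23
ee_pos: [0.3193, 0.1777, 0.4046]
ee_rot: [0.595, -0.382, 0.596, 0.381]
wrist_force: [-0.6, 1.7, 0.4]
grip_width: 0.499
```

```bash
python3 -c "
from h import *
s=env.state();print(s['t'],s['joint_positions'].round(2),s['ee_pos'].round(4),s['wrist_force'].round(1))"
```

```text
1.2333 [-0.54  0.42 -0.09  2.17  0.07  0.55  0.46] [0.3193 0.1777 0.4046] [-0.6  1.7  0.4]
```

>>> jog_arm([
  [[3.7,-1.4,0],[0,0,7],0],
  [[7.4,-2.8,0],[0,0,14],0],
  [[11.1,-4.2,0],[0,0,21],0],
  [[14.8,-5.6,0],[0,0,28],0],
  [[18.5,-7,0],[0,0,33.2],0],
  [[22.5,-8.3,0],[0,0,33.2],0],
  [[22.5,-8.3,-4],[0,0,33.2],0],
  [[22.5,-8.3,-8],[0,0,33.2],0],
  [[22.5,-8.3,-12],[0,0,33.2],0],
  [[22.5,-8.3,-12],[0,0,33.2],0],
])

```text
t: 2.07
ee_pos: [0.5403, 0.0988, 0.2786]
ee_rot: [0.457, -0.535, 0.462, 0.539]
wrist_force: [-0.7, -0.2, -1.2]
grip_width: 0.499
```

```bash
cat >> h.py <<'E'
from scipy.spatial.transform import Rotation as R
def st():
    s=env.state(); M=R.from_quat(s['ee_rot'],scalar_first=True).as_matrix()
    print(s['t'],'q',s['joint_positions'].round(2),'p',s['ee_pos'].round(4),'jawyaw',np.degrees(np.arctan2(M[1,2],M[0,2])).round(2),'xaxis',M[:,0].round(3),'F',s['wrist_force'].round(1),'T',s['ft_torque'].round(2),'g',round(float(s['grip_width']),3)); return s,M
E
python3 -c "
from h import *
st(); p,d,K,V=snap('wrist'); cv2.imwrite('pics/wrist1.png',p)"
```

```text
2.0667 q [-0.12  0.85 -0.24  1.71  0.31  0.62  1.2 ] p [0.5403 0.0988 0.2786] jawyaw 98.93 xaxis [-0.009 -0.002 -1.   ] F [-0.7 -0.2 -1.2] T [0.01 0.03 0.02] g 0.499
```

View pics/wrist1.png

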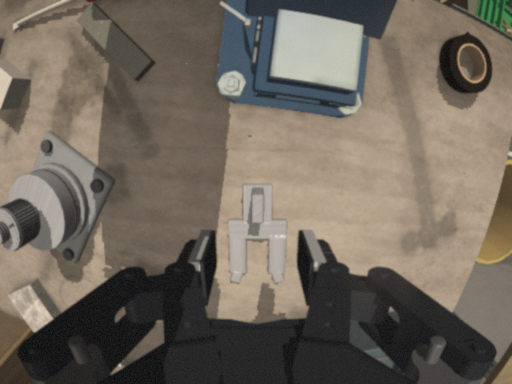

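Wrist view: washer tab at (258,205), centred between the fingers. Lowering and checking before I close.

>>> jog_arm([
  [[0,0,-4],[0,0,0],0],
  [[0,0,-8],[0,0,0],0],
  [[0,0,-9.5],[0,0,0],0],
  [[0,0,-9.5],[0,0,0],0],
  [[0,0,-9.5],[0,0,0],0],
  [[0,0,-9.5],[0,0,0],0],
])

```text
t: 2.62
ee_pos: [0.5423, 0.0993, 0.1924]
ee_rot: [-0.461, 0.538, -0.459, -0.537]
wrist_force: [0.5, -0.7, 1.4]
grip_width: 0.506
```

```bash
python3 -c "
from h import *
st(); p,d,K,V=snap('side'); np.savez('side1.npz',p=p,d=d); p=p[180:250,200:300]; cv2.imwrite('pics/side1.png',cv2.resize(p,None,fx=6,fy=6,interpolation=2))"
```

```text
2.6167 q [-0.15  1.   -0.17  1.74  0.36  0.43  1.16] p [0.5423 0.0993 0.1924] jawyaw 98.91 xaxis [ 0.003  0.001 -1.   ] F [ 0.5 -0.7  1.4] T [-0.06  0.01  0.02] g 0.506
```

>>> jog_arm([
  [[-0.1,0,-0.9],[0,0,0],0],
  [[-0.1,0,-0.9],[0,0,0],0],
  [[-0.1,0,-0.9],[0,0,0],0],
  [[-0.1,0,-0.9],[0,0,0],0],
])

```text
t: 3.0
ee_pos: [0.5405, 0.0992, 0.1809]
ee_rot: [-0.46, 0.537, -0.46, -0.537]
wrist_force: [-0.2, 0.3, -0.0]
grip_width: 0.502
```

```bash
python3 -c "
from h import *
st()"
```

```text
3.0 q [-0.15  1.02 -0.16  1.75  0.36  0.4   1.15] p [0.5405 0.0992 0.1809] jawyaw 98.92 xaxis [ 0. -0. -1.] F [-0.2  0.3 -0. ] T [0.04 0.02 0.05] g 0.502
```

>>> jog_arm([
  [[0,0,0],[0,0,0],-1],
  [[0,0,0],[0,0,0],-1],
  [[0,0,0],[0,0,0],-1],
  [[0,0,0],[0,0,0],-1],
  [[0,0,0],[0,0,0],-1],
  [[0,0,0],[0,0,0],-1],
  [[0,0,0],[0,0,0],-1],
  [[0,0,0],[0,0,0],-1],
])

```text
t: 3.67
ee_pos: [0.5405, 0.0991, 0.1809]
ee_rot: [-0.46, 0.537, -0.46, -0.537]
wrist_force: [-1.7, -0.5, 5.9]
grip_width: 0.102
```

```bash
python3 -c "
from h import *
st()"
```

```text
3.6667 q [-0.15  1.02 -0.16  1.75  0.36  0.4   1.15] p [0.5405 0.0991 0.1809] jawyaw 98.92 xaxis [ 0. -0. -1.] F [-1.7 -0.5  5.9] T [-0.05  0.25 -0.01] g 0.102
```

Gripped the tab (opening about 9 mm). Lift, then travel to the staging point in front of the stud.

>>> jog_arm([
  [[0,0,2],[0,0,0],-1],
  [[0,0,5],[0,0,0],-1],
  [[0,0,7],[0,0,0],-1],
  [[0,-3.5,7],[0,0,0],-1],
  [[-1,-7,7],[0,0,-3],-1],
  [[-3,-10.5,7],[0,0,-6],-1],
  [[-5,-14,7],[0,0,-8.9],-1],
  [[-7,-17,7],[0,0,-8.9],-1],
  [[-9,-19.5,7],[0,0,-8.9],-1],
  [[-9,-19.5,7],[0,0,-8.9],-1],
])

```text
t: 4.5
ee_pos: [0.4472, -0.1004, 0.2508]
ee_rot: [0.5, -0.498, 0.503, 0.499]
wrist_force: [-0.6, -0.1, -1.1]
grip_width: 0.102
```

>>> jog_arm([
  [[0,0,-1],[0,0,0],-1],
  [[0,0,-1.5],[0,0,0],-1],
  [[0,0,-1.5],[0,0,0],-1],
  [[0,0,-1.5],[0,0,0],-1],
  [[0,0,-1.5],[0,0,0],-1],
])

```text
t: 4.92
ee_pos: [0.4506, -0.0956, 0.2359]
ee_rot: [-0.5, 0.5, -0.5, -0.5]
wrist_force: [-1.1, 0.2, -1.1]
grip_width: 0.102
```

```bash
python3 - <<'E'
from h import *
s,M=st()
p,d,K,V=snap('scene'); np.savez('scene2.npz',p=p,d=d,K=K,V=V)
q,d2,_,_=snap('side')
a=cv2.resize(p[140:260,230:350],(400,400),interpolation=2); b=cv2.resize(q[180:260,230:330],(500,400),interpolation=2)[:, :400]
cv2.imwrite('pics/c2.png',np.hstack([a,b]))
P=cloud(d,K,V); print((P[170:250:3,260:330:3,2]*1000).round().astype(int))
E
```

```text
4.9167 q [ 0.22  0.86 -0.14  2.05  0.42  0.26  1.29] p [ 0.4506 -0.0956  0.2359] jawyaw 90.05 xaxis [ 0. -0. -1.] F [-1.1  0.2 -1.1] T [-0.03  0.02 -0.01] g 0.102
[[  0   0  -2   1   0  -1  50  51 270 561 569 573 576 578 581 584 585 586
  588 589 591 592 594 595]
 [  1   1   0   0   3  10  50  50 269 562 567 572 575 578 580 582 583 586
  587 589 590 591 593 595]
 [  0   1  -2  -3  -1  18  50  51 258 561 567 570 574 576 579 581 583 585
  586 589 588 591 592 592]
 [ -2  -1   0   0  11  31  48  51 256 560 565 570 572 576 578 581 583 585
  585 588 588 591 591 591]
 [  0   2  -3   0  13  34  49  48  51 559 565 569 573 574 578 580 581 583
  585 586 587 588 590 591]
 [ -1   0  -2   1  13  23  42  47 546 558 564 569 571 573 577 579 581 581
  584 585 586 587 590 588]
 [  0  -3  -1  13  12  20  33  43 548 559 563 568 570 572 575 578 578 582
  582 583 585 586 588 589]
 [  2  -1   0  10  11  16  19  32 550 558 562 567 570 573 574 577 578 580
  581 582 584 585 587 587]
 [  0   0  11  17   8  11  21  21 548 556 562 566 568 571 573 575 577 579
  581 582 583 585 587 587]
 [ -1   1  13  17  18  10  1
[... 1090 characters left out ...]
-1  -2   2  -1   0   0 534 542 547 550 554 558 559 561 563 565 566
  568 570 572 573 574 575]
 [  0   0  -2   0   0   0   1 534 541 546 551 553 555 557 559 562 565 566
  569 568 570 571 573 574]
 [ -2   0  -1  -1   0  -2  -2 534 541 546 549 552 555 558 559 561 563 564
  567 568 570 570 572 574]
 [  1  -1  -3   0  -2   1  -2 532 540 544 548 551 554 556 558 560 562 565
  565 567 569 569 571 573]
 [ -2   0   0  -1   0   0  -1 532 539 544 547 551 553 556 557 560 562 563
  565 566 567 569 568 572]
 [ 12  11  -3  -1  -2   1  -1 533 538 542 547 550 553 554 557 559 560 562
  563 565 567 568 568 569]
 [ 13  11   9  12   1   2  -1 531 538 540 546 548 550 554 554 559 560 560
  562 565 565 565 567 567]]
```

View pics/c2.png

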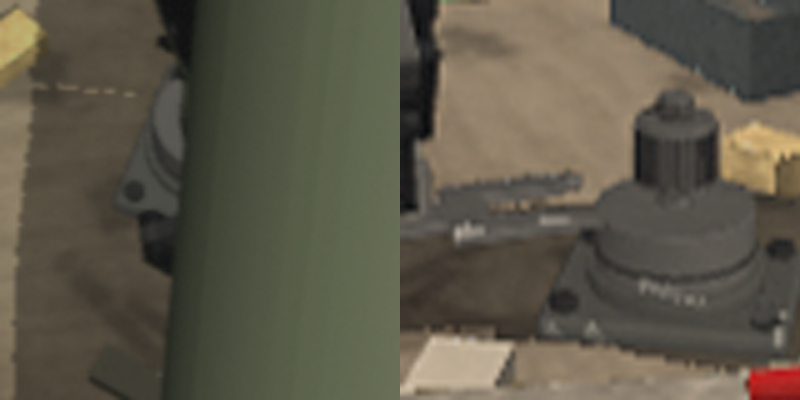

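Scene view is blocked by the arm; the side view shows both fork prongs just short of the housing (near tip about (269,223) full-frame). I'll fit the washer's plane and pose from the side depth.

```bash
cat > w.py <<'E'
from h import *
s,M=st()
K=None
Q=[]
for i in range(3):
    p,d,K,V=snap('side'); P=cloud(d,K,V); Q.append(P[(d>0)&(P[...,0]>.47)&(P[...,0]<.545)&(abs(P[...,1]+.0955)<.045)&(P[...,2]>.035)&(P[...,2]<.085)])
np.savez('side2.npz',p=p,d=d,K=K,V=V)
Q=np.vstack(Q)
# exclude housing: radius<37mm of axis
Q=Q[np.hypot(Q[:,0]-.572,Q[:,1]+.0955)>.0375]
print(len(Q))
for y0 in np.arange(-.13,-.06,.006):
    print(round(y0,3),[(lambda a:(len(a),round(1000*np.median(a),1)) if len(a) else 0)(Q[(Q[:,0]>=x)&(Q[:,0]<x+.01)&(Q[:,1]>=y0)&(Q[:,1]<y0+.006),2]) for x in np.arange(.47,.545,.01)])
E
python3 w.py
```

```text
5.0167 q [ 0.22  0.86 -0.14  2.05  0.42  0.26  1.29] p [ 0.4506 -0.0957  0.2359] jawyaw 90.04 xaxis [ 0. -0. -1.] F [ 0.1  0.5 -1.9] T [ 0.02 -0.01 -0.01] g 0.099
942
-0.13 [(1, np.float64(58.3)), 0, (1, np.float64(57.0)), 0, (3, np.float64(56.7)), 0, 0, 0]
-0.124 [(43, np.float64(56.7)), (37, np.float64(57.4)), (49, np.float64(57.8)), (47, np.float64(57.0)), (34, np.float64(57.9)), (41, np.float64(57.4)), (18, np.float64(57.4)), 0]
-0.118 [(20, np.float64(59.0)), (21, np.float64(59.2)), (15, np.float64(59.0)), (19, np.float64(58.9)), (19, np.float64(58.8)), (18, np.float64(58.9)), (10, np.float64(58.9)), 0]
-0.112 [(18, np.float64(58.8)), (16, np.float64(59.1)), (15, np.float64(58.8)), (11, np.float64(58.7)), (14, np.float64(58.7)), (6, np.float64(58.5)), 0, 0]
-0.106 [(17, np.float64(59.0)), (12, np.float64(58.9)), (1, np.float64(58.2)), (1, np.float64(58.1)), 0, 0, 0, 0]
-0.1 [(14, np.float64(58.9)), (16, np.float64(58.8)), 0, 0, 0, 0, 0, 0]
-0.094 [(18, np.float64(58.9)), (14, np.float64(58.8)), (2, np.float64(59.7)), (1, np.float64(58.5)), (4, np.float64(56.7)), (1, np.float64(55.6)), 0, 0]
-0.088 [(18, np.float64(58.8)), (15, np.float64(58.9)), (40, np.float64(56.9)), (40, np.float64(57.3)), (35, np.float64(57.8)), (30, np.float64(57.0)), 0, 0]
-0.082 [(13, np.float64(58.9)), (13, np.float64(59.2)), (18, np.float64(58.9)), (14, np.float64(59.2)), (14, np.float64(59.1)), (18, np.float64(58.7)), (25, np.float64(57.7)), 0]
-0.076 [(12, np.float64(57.8)), (14, np.float64(58.8)), (7, np.float64(58.6)), (13, np.float64(58.6)), (9, np.float64(58.9)), (12, np.float64(58.9)), (2, np.float64(58.4)), 0]
-0.07 [(2, np.float64(57.2)), 0, (1, np.float64(57.8)), 0, 0, 0, 0, 0]
-0.064 [0, 0, 0, 0, 0, 0, 0, 0]
```

```bash
python3 - <<'E'
from h import *
f=np.load("side2.npz"); p,d,K,V=[f[k] for k in"pdKV"]; P=cloud(d,K,V); x,y,z=P[...,0],P[...,1],P[...,2]
r=np.hypot(x-.572,y+.0955)
q=P[(r>.022)&(r<.033)&(z>.044)&(z<.054)]; print("housing top",len(q),np.median(q,0).round(4))
q=P[(r<.02)&(z>.08)&(z<.097)]; h=q[np.hypot(q[:,0]-.572,q[:,1]+.0955)<.014]; print("nut top",len(h),np.median(h[:,2]), )
q=P[(r<.012)&(z>.097)]; print("stud top",q.mean(0),q.min(0),q.max(0))
q=P[(r<.025)&(z>.064)&(z<.082)]; print("nut side",q.min(0),q.max(0), cv2.minEnclosingCircle(q[:,:2].astype(np.float32)))
# fit circle of given radius to nut side points
from scipy.optimize import least_squares
for nm,R0,lo,hi in(("nut",.018,.064,.083),("housing",.036,.025,.045)):
    q=P[(r<R0+.006)&(r>R0-.006)&(z>lo)&(z<hi)]
    s=least_squares(lambda c:np.hypot(q[:,0]-c[0],q[:,1]-c[1])-R0,[.572,-.0955],loss="soft_l1",f_scale=.001); print(nm,len(q),s.x)
m=(x>.475)&(x<.54)&(abs(y+.0955)<.04)&(z>.0582)&(z<.063)&(r>.0375)
q=P[m]; print("washer top",len(q),q.min(0),q.max(0),cv2.minAreaRect(q[:,:2].astype(np.float32)))
for xx in (.495,.505,.515,.525):
    a=q[abs(q[:,0]-xx)<.005,1]; lo=a[a<-.0955]; hi=a[a>-.0955]; print(xx,np.percentile(lo,[2,98]).round(4),np.percentile(hi,[2,98]).round(4), "mid",np.mean(np.percentile(a,[2,98])))
n=(x>.43)&(x<.47)&(abs(y+.0955)<.03)&(z>.04)&(z<.09); print("near tab",[(round(a,3),int((n&(x>a)&(x<a+.005)).sum())) for a in np.arange(.43,.47,.005)])
E
```

```text
housing top 137 [ 0.5612 -0.1074  0.048 ]
nut top 51 0.08991945832851189
stud top [ 0.57333955 -0.09771487  0.09926562] [ 0.56655247 -0.10498285  0.09755874] [ 0.58124763 -0.08766109  0.10070448]
nut side [ 0.55567091 -0.11691561  0.06400313] [ 0.590971   -0.0961377   0.08197312] ((0.5733209848403931, -0.10011310130357742), 0.017852123826742172)
nut 134 [ 0.5741432  -0.09585076]
housing 264 [ 0.5742225  -0.09498967]
washer top 168 [ 0.47505946 -0.12379577  0.05820424] [ 0.5351335  -0.07068499  0.06011907] ((0.5047709345817566, -0.097465381026268), (0.06000435724854469, 0.053073376417160034), 1.1186352968215942)
0.495 [-0.1227 -0.1106] [-0.0881 -0.0725] mid -0.09784308670942976
0.505 [-0.1219 -0.1089] [-0.0855 -0.0721] mid -0.09663042513707723
0.515 [-0.1229 -0.1075] [-0.0862 -0.0714] mid -0.0973384996795715
0.525 [-0.1213 -0.1108] [-0.0854 -0.0735] mid -0.0973261531014013
near tab [(np.float64(0.43), 0), (np.float64(0.435), 26), (np.float64(0.44), 44), (np.float64(0.445), 33), (np.float64(0.45), 43), (np.float64(0.455), 30), (np.float64(0.46), 31), (np.float64(0.465), 17)]
```

Side view relative heights: washer underside about 5 mm over the housing, level, yaw about 0. Nut underside is about 11.5 mm over the housing, so the gap is fine. Lowering 3 mm and sliding in.

>>> jog_arm([
  [[0,0.05,-0.3],[0,0,0],-1],
  [[1,0.05,-0.3],[0,0,0],-1],
  [[2,0.05,-0.3],[0,0,0],-1],
  [[3,0.05,-0.3],[0,0,0],-1],
  [[3.5,0.05,-0.3],[0,0,0],-1],
  [[4,0.05,-0.3],[0,0,0],-1],
  [[4,0.05,-0.3],[0,0,0],-1],
])

```text
t: 5.75
ee_pos: [0.4909, -0.0954, 0.2325]
ee_rot: [-0.5, 0.5, -0.5, -0.5]
wrist_force: [0.4, -0.6, -1.2]
grip_width: 0.097
```

```bash
python3 - <<'E'
from h import *
st(); p,d,K,V=snap('side'); np.savez('side3.npz',p=p,d=d,K=K,V=V)
w,_,_,_=snap('wrist')
cv2.imwrite('pics/c3.png',np.hstack([cv2.resize(p[190:250,230:310],(480,360),interpolation=2), cv2.resize(w[150:384,100:412],(480,360))[:, 80:400]]))
P=cloud(d,K,V);r=np.hypot(P[...,0]-.574,P[...,1]+.0955)
m=(P[...,0]<.555)&(P[...,0]>.5)&(abs(P[...,1]+.0955)<.03)&(P[...,2]>.052)&(P[...,2]<.06)&(r>.021)
q=P[m];print(len(q),np.median(q,0))
for x in np.arange(.51,.55,.01):
    a=q[abs(q[:,0]-x-.005)<.005]; print(round(x,3),len(a),np.percentile(a[:,2],[50,80]),np.percentile(a[:,1],[2,98]))
E
```

```text
5.75 q [ 0.23  0.89 -0.18  1.92  0.4   0.37  1.31] p [ 0.4909 -0.0954  0.2325] jawyaw 90.02 xaxis [ 0. -0. -1.] F [ 0.4 -0.6 -1.2] T [ 0.01  0.04 -0.01] g 0.097
222 [ 0.52728824 -0.1039648   0.05535464]
0.51 49 [0.05544437 0.05575465] [-0.12256149 -0.07332988]
0.52 52 [0.05543381 0.05578597] [-0.12253875 -0.07251782]
0.53 39 [0.05524314 0.05551051] [-0.1232663  -0.07383887]
0.54 39 [0.05523382 0.05581639] [-0.12222699 -0.07143774]
0.55 20 [0.05524316 0.0557271 ] [-0.12333638 -0.07418985]
```

View pics/c3.png

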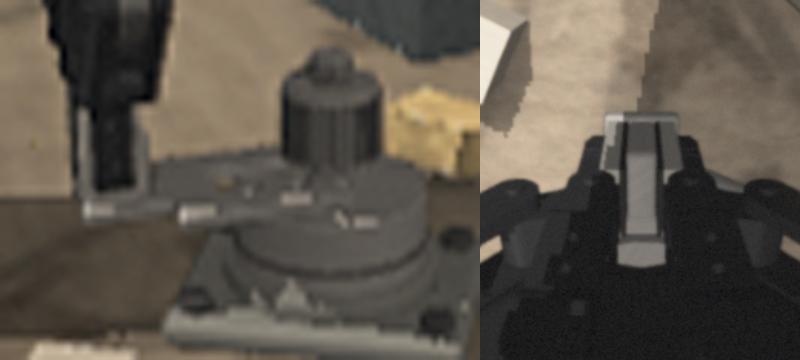

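Side crop: fork is level and entering between housing and nut without contact. Continuing to home.

>>> jog_arm([
  [[1,0.03,0],[0,0,0],-1],
  [[2,0.03,0],[0,0,0],-1],
  [[2.7,0.03,0],[0,0,0],-1],
  [[3.2,0.03,0],[0,0,0],-1],
  [[3.5,0.03,0],[0,0,0],-1],
  [[3.5,0.03,0],[0,0,0],-1],
  [[3.5,0.03,0],[0,0,0],-1],
])

```text
t: 6.43
ee_pos: [0.5251, -0.0951, 0.2326]
ee_rot: [0.5, -0.5, 0.5, 0.5]
wrist_force: [-0.7, 0.3, -1.0]
grip_width: 0.098
```

```bash
cat > m.py <<'E'
from h import *
st(); p,d,K,V=snap('side'); np.savez('side4.npz',p=p,d=d,K=K,V=V)
P=cloud(d,K,V);r=np.hypot(P[...,0]-.574,P[...,1]+.0955); x,y,z=P[...,0],P[...,1],P[...,2]
q=P[(r>.021)&(r<.033)&(z>.045)&(z<.06)&(x<.6)]
print(len(q)); m=(x<.63)&(x>.5)&(y>-.128)&(y<-.118)&(z>.0505)&(z<.06); a=x[m]; print("near prong x",a.min(),np.sort(a)[-5:], np.median(z[m]))
m=(x<.62)&(x>.54)&(y<-.1)&(y>-.125)&(z>.045)&(z<.06)
for xx in np.arange(.5,.62,.01):
    k=(x>xx)&(x<xx+.01)&(y<-.112)&(y>-.121)&(z>.04)&(z<.06); print(round(xx,2),int(k.sum()),np.percentile(z[k],[20,50,90]).round(4) if k.any() else 0)
E
python3 m.py
```

```text
6.4333 q [ 0.23  0.92 -0.21  1.8   0.38  0.47  1.33] p [ 0.5251 -0.0951  0.2326] jawyaw 90.02 xaxis [-0. -0. -1.] F [-0.7  0.3 -1. ] T [0.   0.06 0.04] g 0.098
177
near prong x 0.5463595963142444 [0.60571367 0.60573876 0.60577822 0.60683091 0.6079385 ] 0.05374521473761579
0.5 0 0
0.51 0 0
0.52 0 0
0.53 0 0
0.54 26 [0.0422 0.0465 0.0553]
0.55 17 [0.0493 0.0553 0.0557]
0.56 13 [0.0494 0.0549 0.0561]
0.57 19 [0.0483 0.0554 0.0574]
0.58 14 [0.0496 0.0545 0.0563]
0.59 17 [0.0481 0.0552 0.056 ]
0.6 16 [0.0475 0.0538 0.0557]
0.61 0 0
```

>>> jog_arm([
  [[0.1,0,0],[0,0,0],-1],
  [[0.1,0,-0.1],[0,0,0],-1],
  [[0.1,0,-0.17],[0,0,0],-1],
  [[0.1,0,-0.17],[0,0,0],-1],
  [[0.1,0,-0.17],[0,0,0],-1],
])

```text
t: 6.9
ee_pos: [0.5264, -0.0951, 0.231]
ee_rot: [-0.5, 0.5, -0.5, -0.5]
wrist_force: [-0.6, -0.2, -0.1]
grip_width: 0.103
```

```bash
python3 m.py
```

```text
6.9 q [ 0.23  0.92 -0.21  1.79  0.38  0.47  1.33] p [ 0.5264 -0.0951  0.231 ] jawyaw 90.02 xaxis [-0. -0. -1.] F [-0.6 -0.2 -0.1] T [-0.02  0.06 -0.02] g 0.103
163
near prong x 0.5474160501233466 [0.60382657 0.60528404 0.60581614 0.60754277 0.60766544] 0.052740493665174526
0.5 0 0
0.51 0 0
0.52 0 0
0.53 0 0
0.54 19 [0.0431 0.0471 0.0532]
0.55 13 [0.0522 0.0541 0.0547]
0.56 13 [0.0502 0.0532 0.0547]
0.57 8 [0.0519 0.0536 0.0545]
0.58 13 [0.0514 0.0536 0.0543]
0.59 12 [0.0493 0.053  0.0542]
0.6 19 [0.0484 0.0521 0.0542]
0.61 0 0
```

>>> jog_arm([
  [[0,0,0],[0,0,0],-0.2],
  [[0,0,0],[0,0,0],-0.2],
  [[0,0,0],[0,0,0],-0.2],
  [[0,0,0],[0,0,0],-0.2],
  [[0,0,2],[0,0,0],-0.2],
  [[0,0,5],[0,0,0],-0.2],
  [[0,0,8],[0,0,0],0],
  [[0,0,10],[0,0,0],0],
  [[0,0,10],[0,0,0],0],
  [[0,0,10],[0,0,0],0],
])

```text
t: 7.78
ee_pos: [0.5265, -0.0952, 0.3317]
ee_rot: [-0.5, 0.501, -0.5, -0.499]
wrist_force: [0.3, 0.4, -0.2]
grip_width: 0.5
```

```bash
python3 m.py; python3 - <<'E'
from h import *
p,d,K,V=snap('side'); w,_,_,_=snap('wrist')
cv2.imwrite('pics/c4.png',np.hstack([cv2.resize(p[190:250,230:310],(400,300),interpolation=2), cv2.resize(w[100:300,130:390],(400,300))]))
E
```

```text
7.7833 q [ 0.28  0.76 -0.3   1.72  0.31  0.71  1.39] p [ 0.5265 -0.0952  0.3317] jawyaw 90.0 xaxis [ 0.002 -0.    -1.   ] F [ 0.3  0.4 -0.2] T [0.   0.04 0.04] g 0.5
169
near prong x 0.5469921166213848 [0.60354645 0.60562556 0.60586057 0.60673474 0.60728403] 0.052979674901775964
0.5 0 0
0.51 0 0
0.52 0 0
0.53 0 0
0.54 19 [0.044  0.0471 0.0539]
0.55 14 [0.0514 0.0536 0.0547]
0.56 12 [0.0523 0.0539 0.0544]
0.57 11 [0.0516 0.0537 0.0543]
0.58 14 [0.0498 0.0537 0.0546]
0.59 11 [0.0529 0.0536 0.0544]
0.6 17 [0.0493 0.0524 0.0543]
0.61 0 0
```

View pics/c4.png

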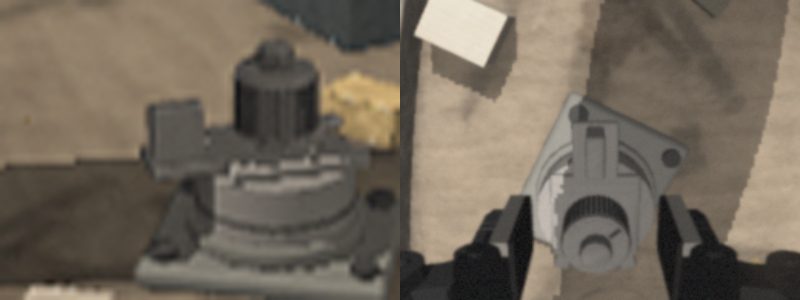

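Washer sits flat with the stud in its slot and the tab released (side crop: tab upright; wrist crop: stud in the slot, nut mark at about (612,237) of the mosaic). Next: move over the nut with the jaws yawed to 135°.

>>> jog_arm([
  [[1,0,0],[0,0,7],0.3],
  [[2,0,0],[0,0,14],0.3],
  [[3,0,0],[0,0,21],0.3],
  [[4,0,0],[0,0,28],0.3],
  [[4.6,-0.03,0],[0,0,35],0.3],
  [[4.6,-0.03,0],[0,0,42],0.3],
  [[4.6,-0.03,0],[0,0,45],0.3],
  [[4.6,-0.03,-2],[0,0,45],0.3],
  [[4.6,-0.03,-2],[0,0,45],0.3],
  [[4.6,-0.03,-2],[0,0,45],0.3],
])

```text
t: 8.77
ee_pos: [0.5723, -0.0953, 0.31]
ee_rot: [0.27, -0.652, 0.271, 0.654]
wrist_force: [0.6, -0.5, 0.2]
grip_width: 0.646
```

```bash
python3 - <<'E'
from h import *
s,M=st(); p,d,K,V=snap('wrist'); np.savez('wr5.npz',p=p,d=d,K=K,V=V)
# equidistant projection of stud-top / nut-top centre candidates
def fe(pt):
    q=V@np.append(pt,1); v=np.array([q[0],-q[1],-q[2]]); th=np.arctan2(np.hypot(v[0],v[1]),v[2]); a=np.arctan2(v[1],v[0]); return K[0,2]+K[0,0]*th*np.cos(a),K[1,2]+K[1,1]*th*np.sin(a)
for x in(.572,.574):
    print(x,fe((x,-.0955,.102)),fe((x,-.0955,.0915)), fe((x,-.0955,.05)))
o=p.copy()
for x,c in((.572,(0,0,255)),(.574,(0,255,0))):
    for r,z in((.008,.102),(.018,.0915)):
        for t in np.linspace(0,6.28,60):
            u,v=fe((x+r*np.cos(t),-.0955+r*np.sin(t),z)); o[int(round(v)),int(round(u))]=c
u,v=map(int,fe((.572,-.0955,.09)))
c=o[max(0,v-60):v+60,max(0,u-80):u+80]
cv2.imwrite('pics/c5.png',cv2.resize(c,None,fx=5,fy=5,interpolation=0))
E
```

```text
8.7667 q [ 0.36  0.87 -0.52  1.57  0.53  0.84  2.  ] p [ 0.5723 -0.0953  0.31  ] jawyaw 135.0 xaxis [-0.002  0.    -1.   ] F [ 0.6 -0.5  0.2] T [ 0.01 -0.01  0.02] g 0.646
0.572 (np.float64(256.1366270802908), np.float64(221.33328302701554)) (np.float64(256.1216283584626), np.float64(215.68476181712373)) (np.float64(256.0751439931875), np.float64(197.9341829697715))
0.574 (np.float64(253.9303112627428), np.float64(223.38510404963333)) (np.float64(254.0242452601399), np.float64(217.6505744873732)) (np.float64(254.32303956511845), np.float64(199.6113360828594))
```

View pics/c5.png

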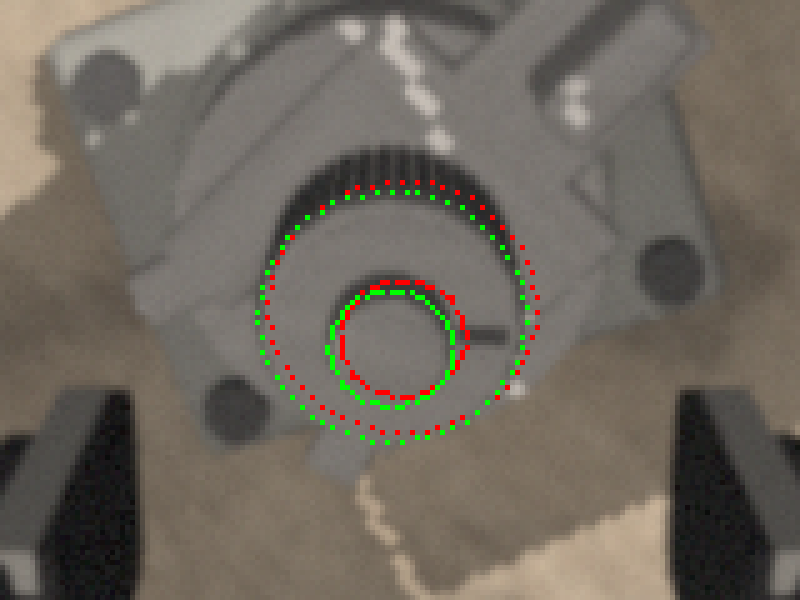

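Wrist crop: nut and stud disc centre sits about 2.4 px left of the prediction for x=0.572, so the axis is near (0.5732, -0.0963). The nut mark points to the right. Correcting and lowering.

>>> jog_arm([
  [[0.1,-0.1,-2],[0,0,0],0.3],
  [[0.1,-0.1,-5],[0,0,0],0.3],
  [[0.1,-0.1,-7],[0,0,0],0.3],
  [[0.1,-0.1,-7.2],[0,0,0],0.3],
  [[0.1,-0.1,-7.2],[0,0,0],0.3],
  [[0.1,-0.1,-7.2],[0,0,0],0.3],
  [[0.1,-0.1,-7.2],[0,0,0],0.3],
])

```text
t: 9.4
ee_pos: [0.5738, -0.0964, 0.2406]
ee_rot: [-0.271, 0.654, -0.27, -0.653]
wrist_force: [0.3, -0.4, 0.3]
grip_width: 0.649
```

```bash
python3 -c "
from h import *
st()"
```

```text
9.4 q [ 0.34  0.97 -0.46  1.61  0.6   0.7   1.94] p [ 0.5738 -0.0964  0.2406] jawyaw 135.0 xaxis [ 0.002 -0.    -1.   ] F [ 0.3 -0.4  0.3] T [ 0.08  0.04 -0.02] g 0.649
```

>>> jog_arm([
  [[0,0,-0.3],[0,0,0],0.3],
  [[0,0,-0.3],[0,0,0],0],
  [[0,0,-0.3],[0,0,0],-1],
  [[0,0,-0.3],[0,0,0],-1],
  [[0,0,-0.3],[0,0,0],-1],
  [[0,0,-0.3],[0,0,0],-1],
  [[0,0,-0.3],[0,0,0],-1],
  [[0,0,-0.3],[0,0,0],-1],
])

```text
t: 10.07
ee_pos: [0.5734, -0.0963, 0.2365]
ee_rot: [-0.27, 0.653, -0.271, -0.653]
wrist_force: [-2.3, 0.8, 6.5]
grip_width: 0.403
```

```bash
python3 -c "
from h import *
st()"
```

```text
10.0667 q [ 0.33  0.98 -0.45  1.61  0.6   0.69  1.94] p [ 0.5734 -0.0963  0.2365] jawyaw 135.02 xaxis [ 0. -0. -1.] F [-2.3  0.8  6.5] T [ 0.1   0.51 -0.04] g 0.403
```

>>> jog_arm([
  [[0,0,-0.02],[0,0,-7],-1],
  [[0,0,-0.05],[0,0,-14],-1],
  [[0,0,-0.07],[0,0,-21],-1],
  [[0,0,-0.09],[0,0,-28],-1],
  [[0,0,-0.12],[0,0,-35],-1],
  [[0,0,-0.14],[0,0,-42],-1],
  [[0,0,-0.16],[0,0,-49],-1],
  [[0,0,-0.19],[0,0,-56],-1],
  [[0,0,-0.21],[0,0,-63],-1],
  [[0,0,-0.23],[0,0,-70],-1],
])

```text
t: 10.9
ee_pos: [0.5733, -0.0946, 0.2341]
ee_rot: [0.597, -0.378, 0.597, 0.38]
wrist_force: [-5.6, 13.8, 9.4]
grip_width: 0.402
```

```bash
python3 -c "
from h import *
st()"
```

```text
10.9 q [ 0.18  0.95 -0.13  1.62  0.2   0.58  1.06] p [ 0.5733 -0.0946  0.2341] jawyaw 64.76 xaxis [-0.001  0.003 -1.   ] F [-5.6 13.8  9.4] T [2.89 1.29 0.09] g 0.402
```

>>> jog_arm([
  [[0,0.12,-0.02],[0,0,-7],-1],
  [[0,0.12,-0.05],[0,0,-14],-1],
  [[0,0.12,-0.07],[0,0,-20],-1],
  [[0,0.12,-0.07],[0,0,-20],-1],
  [[0,0.12,-0.07],[0,0,-20],-1],
])

```text
t: 11.32
ee_pos: [0.5735, -0.0938, 0.2334]
ee_rot: [0.653, -0.27, 0.653, 0.271]
wrist_force: [-2.5, 9.7, 7.3]
grip_width: 0.406
```

```bash
cat > n.py <<'E'
from h import *
st(); Z=[];H=[]
for i in range(3):
    p,d,K,V=snap('side'); P=cloud(d,K,V);x,y,z=P[...,0],P[...,1],P[...,2]; r=np.hypot(x-.574,y+.0955)
    a=z[(r<.0155)&(r>.0095)&(z>.078)&(z<.0955)]; Z+=list(a)
    b=z[(r>.02)&(r<.034)&(z>.05)&(z<.06)]; H+=list(b)
print("nut top",len(Z),np.median(Z) if Z else 0,"washer top",len(H),np.percentile(H,[50,80]))
E
python3 n.py
```

```text
11.3167 q [ 0.13  0.95 -0.05  1.62  0.07  0.57  0.83] p [ 0.5735 -0.0938  0.2334] jawyaw 45.04 xaxis [-0.     0.002 -1.   ] F [-2.5  9.7  7.3] T [ 1.88  0.59 -0.12] g 0.406
nut top 51 0.086298878272488 washer top 394 [0.0536676  0.05435073]
```

>>> jog_arm([
  [[0,0,0],[0,0,0],0.15],
  [[0,0,0],[0,0,0],0.15],
  [[0,0,0],[0,0,0],0.15],
  [[0,0,0],[0,0,7],0.15],
  [[0,0,0],[0,0,14],0.15],
  [[0,0,0],[0,0,21],0.15],
  [[0,0,0],[0,0,28],0.15],
  [[0,0,0],[0,0,35],0.15],
  [[0,0,0],[0,0,42],0.15],
  [[0,0,0],[0,0,49],0.15],
])

```text
t: 12.3
ee_pos: [0.5735, -0.0954, 0.233]
ee_rot: [-0.481, 0.519, -0.481, -0.518]
wrist_force: [-0.5, -0.7, 0.6]
grip_width: 0.572
```

>>> jog_arm([
  [[0,0,0],[0,0,7],0.15],
  [[0,0,0],[0,0,14],0.15],
  [[0,0,0],[0,0,21],0.15],
  [[0,0,0],[0,0,26],0.15],
  [[0,0,0],[0,0,26],0.15],
  [[0,0,0],[0,0,26],0.15],
])

```text
t: 12.8
ee_pos: [0.5734, -0.0955, 0.2329]
ee_rot: [0.354, -0.612, 0.355, 0.612]
wrist_force: [0.7, -0.1, 0.4]
grip_width: 0.574
```

```bash
python3 n.py; python3 - <<'E'
from h import *
p,d,K,V=snap('wrist'); cv2.imwrite('pics/c6.png',cv2.resize(p[150:330,150:362],None,fx=3.5,fy=3.3,interpolation=2))
E
```

```text
12.8 q [ 0.3   0.98 -0.38  1.62  0.53  0.66  1.73] p [ 0.5734 -0.0955  0.2329] jawyaw 119.82 xaxis [-0. -0. -1.] F [ 0.7 -0.1  0.4] T [0.   0.05 0.04] g 0.574
nut top 81 0.08641476760000893 washer top 393 [0.05361268 0.05415091]
```

View pics/c6.png

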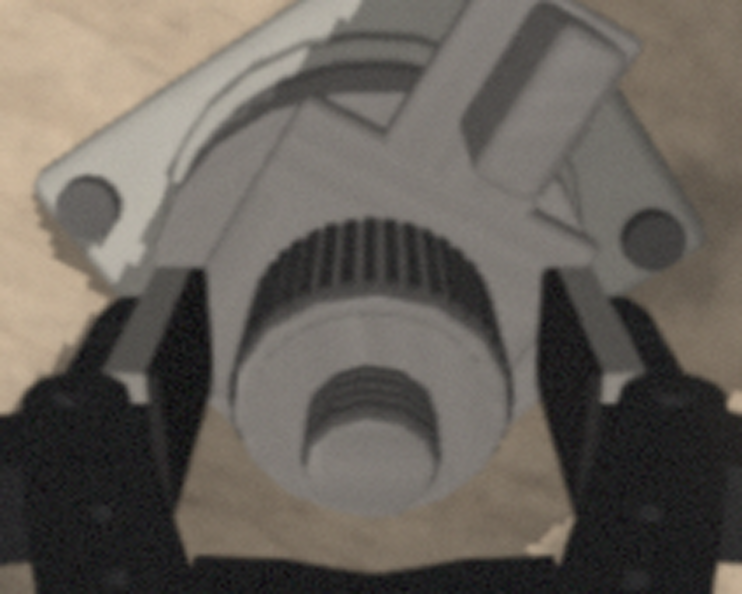

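Wrist crop: nut centred between the pads (about 372 against 377 px), tab clear of the right finger. Grip and turn on.

>>> jog_arm([
  [[0,0,0],[0,0,0],-1],
  [[0,0,0],[0,0,0],-1],
  [[0,0,0],[0,0,0],-1],
  [[0,0,0],[0,0,0],-1],
  [[0,0,0],[0,0,0],-1],
  [[0,0,0],[0,0,0],-1],
])

```text
t: 13.5
ee_pos: [0.5736, -0.0953, 0.2333]
ee_rot: [-0.354, 0.613, -0.354, -0.612]
wrist_force: [-0.3, -1.1, 5.2]
grip_width: 0.404
```

>>> jog_arm([
  [[0,0,-0.02],[0,0,-7],-1],
  [[0,0,-0.05],[0,0,-14],-1],
  [[0,0,-0.07],[0,0,-21],-1],
  [[0,0,-0.09],[0,0,-28],-1],
  [[0,0,-0.12],[0,0,-35],-1],
  [[0,0,-0.14],[0,0,-42],-1],
  [[0,0,-0.16],[0,0,-49],-1],
  [[0,0,-0.18],[0,0,-55],-1],
  [[0,0,-0.18],[0,0,-55],-1],
  [[0,0,-0.18],[0,0,-55],-1],
])

```text
t: 14.33
ee_pos: [0.5736, -0.0944, 0.2315]
ee_rot: [0.597, -0.38, 0.596, 0.38]
wrist_force: [-1.2, 4.2, 5.5]
grip_width: 0.409
```

```bash
python3 n.py
```

```text
14.3333 q [ 0.18  0.96 -0.14  1.62  0.2   0.58  1.06] p [ 0.5736 -0.0944  0.2315] jawyaw 64.97 xaxis [ 0.001  0.001 -1.   ] F [-1.2  4.2  5.5] T [ 1.01  0.21 -0.05] g 0.409
nut top 30 0.0844387325714124 washer top 449 [0.05383022 0.05442718]
```

>>> jog_arm([
  [[0,0,-0.01],[0,0,-3],-1],
  [[0,0,-0.02],[0,0,-6],-1],
  [[0,0,-0.03],[0,0,-9],-1],
  [[0,0,-0.03],[0,0,-9],-1],
])

```text
t: 14.82
ee_pos: [0.5737, -0.0942, 0.2313]
ee_rot: [0.625, -0.331, 0.624, 0.331]
wrist_force: [-0.9, 5.3, 7.6]
grip_width: 0.403
```

```bash
python3 -c "
from h import *
st()"
```

```text
14.8167 q [ 0.16  0.96 -0.1   1.62  0.14  0.57  0.95] p [ 0.5737 -0.0942  0.2313] jawyaw 55.82 xaxis [ 0.001  0.001 -1.   ] F [-0.9  5.3  7.6] T [ 1.24  0.11 -0.04] g 0.403
```

>>> jog_arm([
  [[0,0,-0.01],[0,0,-3],-1],
  [[0,0,-0.01],[0,0,-3],-1],
  [[0,0,-0.01],[0,0,-3],-1],
])

```text
t: 15.07
ee_pos: [0.5737, -0.0942, 0.2313]
ee_rot: [0.633, -0.316, 0.632, 0.316]
wrist_force: [-1.1, 5.3, 8.5]
grip_width: 0.404
```

```bash
python3 -c "
from h import *
st()"
```

```text
15.0667 q [ 0.15  0.96 -0.08  1.62  0.13  0.57  0.92] p [ 0.5737 -0.0942  0.2313] jawyaw 53.03 xaxis [ 0.001  0.001 -1.   ] F [-1.1  5.3  8.5] T [1.33 0.24 0.31] g 0.404
```

>>> jog_arm([
  [[0,0,-0.01],[0,0,-3],-1],
  [[0,0,-0.01],[0,0,-3],-1],
  [[0,0,-0.01],[0,0,-3],-1],
])

```text
t: 15.32
ee_pos: [0.5737, -0.0941, 0.2313]
ee_rot: [0.641, -0.299, 0.64, 0.3]
wrist_force: [-1.4, 4.4, 10.9]
grip_width: 0.403
```

```bash
python3 -c "
from h import *
st()"
```

```text
15.3167 q [ 0.14  0.96 -0.07  1.62  0.11  0.57  0.89] p [ 0.5737 -0.0941  0.2313] jawyaw 50.11 xaxis [ 0.001  0.001 -1.   ] F [-1.4  4.4 10.9] T [1.23 0.23 1.25] g 0.403
```

>>> jog_arm([
  [[0,0,0],[0,0,-3],-1],
  [[0,0,0],[0,0,-3],-1],
  [[0,0,0],[0,0,-3],-1],
])

```text
t: 15.57
ee_pos: [0.574, -0.0944, 0.2312]
ee_rot: [0.649, -0.282, 0.648, 0.282]
wrist_force: [2.5, 4.7, 5.8]
grip_width: 0.403
```

```bash
python3 n.py; python3 -c "
from h import *
p,d,K,V=snap('side'); np.savez('side_stop.npz',p=p,d=d,K=K,V=V)"
```

```text
15.5667 q [ 0.14  0.96 -0.06  1.62  0.09  0.56  0.85] p [ 0.574  -0.0944  0.2312] jawyaw 47.03 xaxis [ 0.002  0.001 -1.   ] F [2.5 4.7 5.8] T [ 0.8  -0.63  0.27] g 0.403
nut top 43 0.08432780088102171 washer top 425 [0.05366083 0.05442441]
```

Torque rose to 1.25 Nm at yaw 50°, then the pads slipped (0.27 Nm at 47°): the nut is on its stop. Backing off 91° (1° for wind-up).

>>> jog_arm([
  [[0,0,0.02],[0,0,7],-1],
  [[0,0,0.05],[0,0,14],-1],
  [[0,0,0.07],[0,0,21],-1],
  [[0,0,0.09],[0,0,28],-1],
  [[0,0,0.12],[0,0,35],-1],
  [[0,0,0.14],[0,0,42],-1],
  [[0,0,0.16],[0,0,49],-1],
  [[0,0,0.19],[0,0,56],-1],
  [[0,0,0.21],[0,0,63],-1],
  [[0,0,0.23],[0,0,70],-1],
])

```text
t: 16.6
ee_pos: [0.5739, -0.0951, 0.2334]
ee_rot: [-0.368, 0.605, -0.367, -0.603]
wrist_force: [3.1, -0.9, 4.2]
grip_width: 0.403
```

>>> jog_arm([
  [[0,0,0.02],[0,0,7],-1],
  [[0,0,0.05],[0,0,14],-1],
  [[0,0,0.07],[0,0,21],-1],
  [[0,0,0.07],[0,0,21],-1],
  [[0,0,0.07],[0,0,21],-1],
  [[0,0,0.07],[0,0,21],-1],
])

```text
t: 17.1
ee_pos: [0.574, -0.0953, 0.2341]
ee_rot: [-0.255, 0.661, -0.254, -0.659]
wrist_force: [4.9, -2.2, 3.8]
grip_width: 0.403
```

```bash
python3 n.py; python3 m.py; python3 - <<'E'
from h import *
p,d,K,V=snap('side'); w,_,_,_=snap('wrist')
cv2.imwrite('pics/c7.png',np.hstack([cv2.resize(p[190:250,230:310],(400,300),interpolation=2), cv2.resize(w[150:330,150:362],(400,300),interpolation=2)]))
E
```

```text
17.1 q [ 0.34  0.99 -0.47  1.61  0.63  0.7   1.96] p [ 0.574  -0.0953  0.2341] jawyaw 137.84 xaxis [ 0.002 -0.    -1.   ] F [ 4.9 -2.2  3.8] T [-0.27 -1.17  0.07] g 0.403
nut top 79 0.08715257344426264 washer top 378 [0.05369823 0.05424348]
17.25 q [ 0.34  0.99 -0.47  1.61  0.63  0.7   1.96] p [ 0.574  -0.0953  0.2341] jawyaw 137.83 xaxis [ 0.002 -0.    -1.   ] F [ 5.3 -1.2  3.6] T [-0.25 -1.12  0.08] g 0.402
156
near prong x 0.5471612297126341 [0.60285846 0.60314749 0.60504031 0.60744098 0.60778842] 0.052797114516245636
0.5 0 0
0.51 0 0
0.52 0 0
0.53 0 0
0.54 20 [0.0423 0.0458 0.0524]
0.55 12 [0.0491 0.0533 0.0546]
0.56 10 [0.0537 0.054  0.0551]
0.57 16 [0.0516 0.0539 0.0585]
0.58 15 [0.0492 0.0535 0.0545]
0.59 13 [0.0516 0.0537 0.0544]
0.6 17 [0.0487 0.0531 0.0541]
0.61 0 0
```

View pics/c7.png

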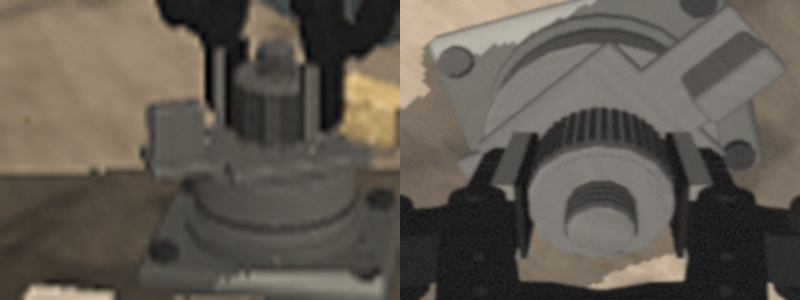

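```bash
python3 -c "
from h import *
a=np.load('scene0.npz')['p'].astype(int);b,_,_,_=snap('scene')
for n,(u,v) in dict(brass=(232,153),stone=(280,258),vb=(345,230),box=(311,121)).items(): print(n,abs(a-b)[v-8:v+8,u-8:u+8].mean().round(1))
st();print(env.close_job())"
```

```text
brass 18.1
stone 13.7
vb 85.7
box 95.9
17.45 q [ 0.34  0.99 -0.47  1.61  0.63  0.7   1.96] p [ 0.574  -0.0953  0.2341] jawyaw 137.84 xaxis [ 0.002 -0.    -1.   ] F [ 5.5 -0.6  3.9] T [-0.29 -1.18  0.06] g 0.404
the job is handed in; nothing more can be done
None
```

I slid the washer under the nut and let go of its tab. I then screwed the nut down to its stop, backed it off a quarter turn and handed the job in at 17.5 s, still gripping the nut. The hand-in returned no verdict.

- **Washer:** in the side depth image its top is about 5.7 mm above the housing top, against 6 mm expected. It is level, and its prong ends put its origin within about 2 mm of the stud axis.
- **Bottoming out:** wrist torque rose to 1.25 Nm, then the pads slipped on the nut. That, and a nut height matching its seated value, told me the nut was on its stop.
- **Back-off:** the jaws turned 90.8°. The nut's top rose about 2.8 mm in the depth image, which is 1.48 rad, against 3.0 mm for an exact quarter turn and a band of 1.3 to 1.84 rad. I worked the turn out from the jaw angle and the height; I did not read the nut's dark line.
- **Grip:** the fingers are closed on the nut with the opening steady at 0.40. I did not measure the finger contact force itself; the grip force is fixed at half its maximum.
- **Bystanders:** my last scene-picture comparison did not settle this. The brass block and stone patches changed by 14–18 grey levels, and the other two patches by 86–96. I put that down to the arm and its shadow being in view, as it covered much of that picture earlier. The gripper never went down near any bystander and I saw no unexpected forces, but I did not confirm their positions separately.

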